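Reset the bench power unit behind its push-latch cover

TASK

Reset the bench power unit: press the front of its push-latch cover so that it pops open by itself, press the larger of the two buttons underneath fully down and let it come back, then push the cover shut and press it until it latches again and stays flush. Do it all with the fingertips: do not pinch or lift anything, do not press the smaller button, and leave the bottle, the spool and the screwdriver where they are.

Things in the scene. Friction and masses are not known exactly. Their poses are not given: they have to be found in the camera images.
- power_unit: Grey fixed bench power unit, a box 225 (x) x 170 (y) x 85 mm; origin on the work surface on its middle line, 85 mm behind its front face. +x points from its front (the face with three white sockets) to its back, z up. In its top is a compartment (x from -52 to +29, y from -58 to +58), its floor 48 mm above the work surface, closed by the cover; behind the cover the top is flat.
- cover (a joint): Angle of the cover (rad): 0 = latched, flush; 1.5 = fully open, nearly upright, at its stop; -0.089 = pressed in to its firm stop. Push-push latch: press the front about 8 mm down to the stop (below -0.082) and let go, and it swings open by itself in about 1.5 s; push it down to that stop again and let go, and it catches at 0. A shorter press changes nothing. A spring always drives it open.
- cover_press (a point): Point on the cover's outer face where to press, on its middle line, 88 mm from the hinge and 12 mm from the front edge; 85 mm above the work surface when latched. It moves with the cover. Pressing here takes 2 to 4 N until the firm stop; 6 to 15 N at the stop does no harm. Pushing the open cover shut takes 1 to 3 N here.
- cover_hinge (a point): Middle of the hinge axis, 83 mm above the work surface, 52 mm behind (+x) the unit's origin; the axis runs along the unit's y. Its frame turns with the cover: x lies in the plate and points from the front edge to the hinge, z points out of the outer face.
- reset_button (a joint): Travel of the larger button (m): 0 = up, 0.006 = fully down. Springs back by itself; 1 to 4 N over the travel, then a firm stop.
- reset_button_top (a point): Centre of the top of the larger white round button, 26 mm diameter, in a grey round housing of 42 mm; its top is 70 mm above the work surface, 10 mm above the housing, and 15 mm below the latched cover's top. It lies 76 mm in front of the hinge axis, 24 mm left or right of the unit's middle line (varies). Seen only when the cover is open.
- test_button (a joint): Travel of the smaller button (m): 0 = up, 0.006 = fully down. Not to be pressed.
- test_button_top (a point): Centre of the top of the smaller white round button, 14 mm diameter in a 30 mm housing, same height as the larger one, 48 mm beside it.
- flux_bottle: Loose closed bottle, 36 mm diameter, 85 mm high, standing beside the unit; origin at the centre of its underside. Bystander.
- solder_spool: Loose grey plastic spool, 54 mm diameter, 46 mm high, standing beside the unit; origin at the centre of its underside. Bystander.
- screwdriver: Loose screwdriver, 160 mm long, lying to the left of the unit; handle to its -x. Bystander.
- cover_front (a point): The cover: an aluminium plate 100 mm long (x), 108 mm wide (y), 4 mm thick, with a 2 mm grey liner under it, hinged along its back edge; the front edge swings up and back. This point is the middle of its front edge, at mid thickness. The latch is hidden inside the unit; nothing hangs from the cover.

How it is judged:
By the outcome, as a careful person would: the job done as asked, in the order asked, and still so for the second after the job is handed in, with the robot touching nothing.
It also fails if it takes over 54 s, if anything falls off the work surface, if the arm or the gripper's body presses on something with over 40 N, if the wrist force passes 120 N, or if a joint passes its speed limit or range.

ROBOT

A 6-joint arm with a two-finger parallel gripper is mounted at the origin on the work surface. World frame = base frame: x ahead of the robot, y to its left, z up, the work surface at z = 0. Lengths are in m, angles in rad, forces in N, time in s.
With the tool pointing down it reaches from about 0.35 to 0.775 m from the base axis. Payload 5.5 kg.
Tool frame: the origin (TCP) lies between the finger pads; the fingertips stand 11 mm ahead of it and the grasp point (between the pads) lies 8 mm behind it (tips_ahead is the distance from the TCP to the fingertips, in m); z points along the fingers, y is the line along which they close (so a half turn about z gives the same grasp; the last joint's range is limited). The gripper opens to 85 mm and grips with 20 to 120 N. Pads are 22 mm wide; open, the fingers measure 114 mm over their backs; the gripper's body (76 mm by 85 mm) begins 54 mm behind the grasp point. The pads swing forward as they close: fully open they stand 13 mm farther back than shut.
Start: joints at [-1.436, 0.313, 0.046, 1.304, 0, 1.431], TCP at [0.156, -0.553, 0.242] pointing down, gripper open.
Joint ranges: [-2.76, 2.76], [-0.86, 1.69], [-1.03, 1.26], [-2.2, 2.34], [-1.47, 1.5], [-3.14, 3.14]. Speed limits (rad/s): [2.57, 2.57, 3.14, 3.14, 3.14, 3.14].

INTERFACE

Orientations are given as a unit quaternion [w, x, y, z].
In Python, from workcell import * gives the robot as it stands. The module is installed in compiled form; this text tells all that it offers.
- The arm moves only by the tool jog_arm, never from a script. Its argument "moves" is a list of rows, each an object with "fingers": the closure, from 0 (fully open) to 1 (shut); "slide": the shift along the tool's x, y, z in mm, a list of three; "angular": the turn, a rotation vector about the tool's x, y, z in degrees, a list of three. A call has 1 to 10 rows; each row is the pose to reach, as a shift and turn from the pose commanded when the call began, along the tool's axes at that moment; what a row does not reach only later rows make up. A row lasts 1/12 s, in which the tool goes at most 41.7 mm and 7.16 degrees, less where a joint would pass 70% of its speed; a pose out of reach is approached as far as the arm can. A call with a gripper value outside its range is refused whole. The fingers move at their own pace and stop on an object; "squeeze" is the grip in N (left out, the last holds). Time passes only in rows, so rows that repeat a pose let the fingers close. It gives the time, the measured TCP pose, the force, the opening and the grip force at its end, in the units of the state.
- get_state(): the state, without advancing time (a new reading comes with each control period).
- read_camera(name): name is "scene" or "top" or "wrist"; returns a dict with "color" (400x640x3 uint8, red, green, blue), "fovy" (degrees; the focal length in pixels is half the picture's height over the tangent of half this angle, whatever the lens; pixels are square), "cx", "cy" (the principal point, pixels), "D" ([k1, k2, p1, p2, k3] as OpenCV has them; the pictures are not rectified), "world_from_camera" (4x4, takes a point from camera to world coordinates); the wrist camera has in their place "tool_from_camera" (4x4, takes a point from camera to tool coordinates, whose origin is the TCP and whose axes are the flange's). Camera axes: x right, y down, z forward; pixel columns grow to the right and rows downward; lengths in m; the calibration is good to about 2 mm. A picture is of the moment at which its call begins: read the wrist's pose just before it. There is no depth.
- hand_in(): hands the job in; it is judged then, once.
Trained networks look in a picture, given as the dict that the camera call returned (one of the last four; its "shot" number tells which), for a name from the list of things; names that differ only in an ending like _2 or _b are one class to them, and where a whole thing is asked for, a point or a joint stands for the part that bears it (a point fixed in the world has none). Each returns a list of dicts, best first, with "p" (0 to 1); they miss things now and then, are a little off and sometimes report something else, mostly with a low value. They report only what shows in the picture. A call takes as long as a camera call.
- look_for(target, picture): "point" ([column, row] in pixels, amid what is visible of it).
- tip_of(target, picture): "point" ([column, row] in pixels: a listed point, or the origin of a listed thing).
The state is a dict: "clock": time; "joint_pos": joint angles; "qvel": joint speeds; "tau": joint torques, N m; "tcp_pos": TCP position; "orientation": TCP orientation; "wrist_force": force on the tool from outside, world axes, zero at the start; "ft_torque": the same for the moment, N m; "finger_gap": finger opening in m; "grip_force": force on a finger pad.
Only numpy, scipy, OpenCV 4.12 (cv2) and the standard library are available. Lean on these libraries where they do the work, as an engineer would, in place of code of your own. Each camera call takes 0.05 s, during which the arm holds its last target. There are 200 camera calls.

## Working session

There is one attempt and no reset: what is moved stays moved. The work goes in short steps, Python scripts to look and compute and a tool call to move; the robot and the scene stay as the last step left them, time stands still between calls to the robot, and variables do not carry over. Pictures are saved under pics/ and viewed, at most 10 in all, crops included, and the job is handed in when it is done.

Besides the shell and the picture viewer there is one more tool, called as a command line: name --argument value ..., lists and objects as JSON in quotes. jog_arm: Moves the arm, as the interface text tells. Its arguments: {"type":"object","properties":{"moves":{"type":"array","items":{"type":"object","properties":{"fingers":{"type":"number"},"slide":{"type":"array","items":{"type":"number"}},"angular":{"type":"array","items":{"type":"number"}}}}},"squeeze":{"type":"number"}},"required":["moves"]}

```bash
mkdir -p pics; cat > h.py <<'E'
from workcell import *
import numpy as np, cv2
from scipy.spatial.transform import Rotation as R
def T_tool(s):
    q=s["orientation"]; T=np.eye(4); T[:3,:3]=R.from_quat([q[1],q[2],q[3],q[0]]).as_matrix(); T[:3,3]=s["tcp_pos"]; return T
def shot(name):
    s=get_state(); p=read_camera(name)
    p["W"]=np.array(p["world_from_camera"]) if name!="wrist" else T_tool(s)@np.array(p["tool_from_camera"])
    return p
def K(p):
    h=p["color"].shape[0]; f=h/2/np.tan(np.radians(p["fovy"])/2)
    return np.array([[f,0,p["cx"]],[0,f,p["cy"]],[0,0,1]])
def on_z(p,px,z):
    u=cv2.undistortPoints(np.array([[px]],float),K(p),np.array(p["D"],float))[0,0]
    d=p["W"][:3,:3]@[u[0],u[1],1]; o=p["W"][:3,3]
    return o+d*(z-o[2])/d[2]
def proj(p,X):
    W=np.linalg.inv(p["W"]); r=cv2.Rodrigues(W[:3,:3])[0]
    return cv2.projectPoints(np.array([X],float),r,W[:3,3],K(p),np.array(p["D"],float))[0][0,0]
def save(p,n): cv2.imwrite("pics/"+n,cv2.cvtColor(p["color"],cv2.COLOR_RGB2BGR))
E
python3 - <<'E'
from h import *
np.set_printoptions(precision=4,suppress=True)
Z={"cover_press":.085,"cover_hinge":.083,"cover_front":.083,"power_unit":0,"flux_bottle":0,"solder_spool":0,"screwdriver":.01}
for c in ("top","scene"):
    p=shot(c); save(p,c+"0.png"); print(c,p["W"][:3,3])
    for n,z in Z.items():
        for f in (tip_of,look_for):
            for r in f(n,p)[:2]: print(n,f.__name__,round(r["p"],2),np.round(r["point"]),on_z(p,r["point"],z))
s=get_state();print(s["clock"],s["tcp_pos"],s["orientation"],s["wrist_force"])
E
```

```text
top [0.3058 0.1351 1.4941]
cover_press call 0.9 [423. 209.] [ 0.5487 -0.1459  0.085 ]
cover_press call 0.98 [421. 193.] [ 0.5927 -0.1422  0.085 ]
cover_hinge call 0.78 [418. 176.] [ 0.6427 -0.1341  0.083 ]
cover_hinge call 0.87 [419. 193.] [ 0.595  -0.1373  0.083 ]
cover_front call 0.74 [422. 210.] [ 0.5453 -0.1435  0.083 ]
cover_front call 0.91 [422. 193.] [ 0.5946 -0.1435  0.083 ]
power_unit call 0.96 [414. 203.] [ 0.5796 -0.1379  0.    ]
power_unit call 0.92 [418. 189.] [ 0.6226 -0.15    0.    ]
flux_bottle call 0.69 [472. 183.] [ 0.6453 -0.3123  0.    ]
flux_bottle call 0.6 [475. 184.] [ 0.6452 -0.3208  0.    ]
solder_spool call 0.63 [472. 184.] [ 0.645  -0.3126  0.    ]
solder_spool call 0.52 [360. 203.] [0.5742 0.0228 0.    ]
solder_spool call 0.88 [363. 199.] [0.5871 0.0162 0.    ]
solder_spool call 0.36 [420. 193.] [ 0.6123 -0.1554  0.    ]
screwdriver call 0.78 [312. 198.] [0.5832 0.1676 0.01  ]
screwdriver call 0.8 [311. 210.] [0.5478 0.1691 0.01  ]
scene [1.1399 0.0453 0.932 ]
cover_press call 0.72 [195. 247.] [ 0.6464 -0.1392  0.085 ]
cover_press call 0.68 [196. 208.] [ 0
[... 232 characters left out ...]
05.] [ 0.5438 -0.1439  0.083 ]
cover_front call 0.86 [195. 226.] [ 0.5952 -0.1411  0.083 ]
power_unit call 0.89 [202. 243.] [ 0.5899 -0.1422  0.    ]
power_unit call 0.95 [194. 249.] [ 0.6025 -0.1586  0.    ]
power_unit call 0.44 [275. 227.] [0.5668 0.0168 0.    ]
flux_bottle call 0.75 [117. 272.] [ 0.6382 -0.3159  0.    ]
flux_bottle call 0.55 [112. 269.] [ 0.6281 -0.3277  0.    ]
solder_spool call 0.84 [276. 233.] [ 0.582  0.018 -0.   ]
solder_spool call 0.67 [276. 227.] [0.5687 0.0194 0.    ]
screwdriver call 0.92 [344. 226.] [0.5887 0.168  0.01  ]
screwdriver call 0.84 [344. 212.] [0.5527 0.175  0.01  ]
1.5 [ 0.156  -0.5535  0.2423] [0.     0.9906 0.137  0.    ] [-0.7764 -0.1358  0.2316]
```

View images.

View pics/top0.png

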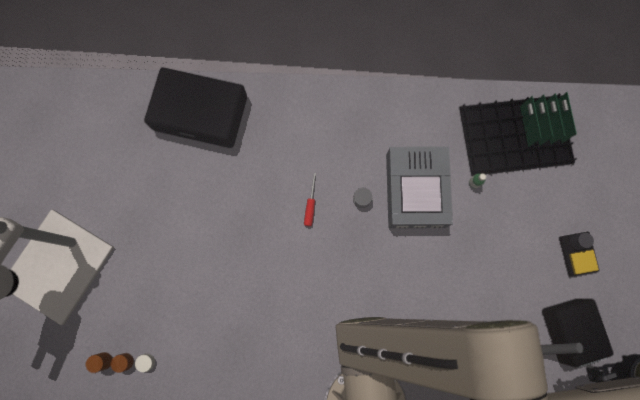

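View pics/scene0.png

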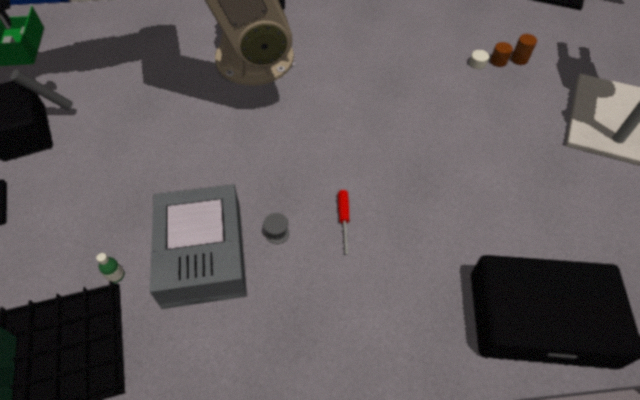

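The top view shows the unit with its light cover at columns 401–442, rows 176–213 (vents behind, spool left at 363,199, bottle right at 478,181). The scene view agrees: cover at 167–224 × 200–249. Next I'll fit the plate precisely.

```bash
python3 - <<'E'
from h import *
np.set_printoptions(precision=4,suppress=True)
for c,b in (("top",(395,170,450,220)),("scene",(160,193,232,255))):
    p=shot(c); x0,y0,x1,y1=b
    g=cv2.resize(cv2.cvtColor(p["color"][y0:y1,x0:x1],cv2.COLOR_RGB2GRAY),None,fx=4,fy=4,interpolation=cv2.INTER_CUBIC)
    t,m=cv2.threshold(g,0,255,cv2.THRESH_OTSU)
    k=max(cv2.findContours(m,cv2.RETR_EXTERNAL,cv2.CHAIN_APPROX_NONE)[0],key=cv2.contourArea)
    pts=np.array([on_z(p,[(q[0]+.5)/4-.5+x0,(q[1]+.5)/4-.5+y0],.085)[:2] for q in k[:,0]],np.float32)
    ctr,sz,a=cv2.minAreaRect(pts); print(c,t,np.array(ctr),np.array(sz),a); 
E
```

```text
top 135.0 [ 0.5923 -0.1415] [0.097  0.1076] 2.0776214599609375
scene 127.0 [ 0.5899 -0.1411] [0.1016 0.1077] 2.2153165340423584
```

jog_arm --moves '[{"fingers": 1,"slide": [494,-288,0],"angular": [0,0,13.5]},{"fingers": 1,"slide": [494,-288,0],"angular": [0,0,13.5]},{"fingers": 1,"slide": [494,-288,0],"angular": [0,0,13.5]},{"fingers": 1,"slide": [494,-288,0],"angular": [0,0,13.5]},{"fingers": 1,"slide": [494,-288,0],"angular": [0,0,13.5]},{"fingers": 1,"slide": [494,-288,0],"angular": [0,0,13.5]},{"fingers": 1,"slide": [494,-288,0],"angular": [0,0,13.5]},{"fingers": 1,"slide": [494,-288,0],"angular": [0,0,13.5]},{"fingers": 1,"slide": [494,-288,0],"angular": [0,0,13.5]},{"fingers": 1,"slide": [494,-288,0],"angular": [0,0,13.5]}]'

```text
clock: 2.43
tcp_pos: [0.4464, -0.2524, 0.2426]
orientation: [0.0, 1.0, 0.02, 0.0]
wrist_force: [0.5, -0.7, -0.3]
finger_gap: -0.0001
grip_force: 0.0
```

jog_arm --moves '[{"slide": [111,-106,20]},{"slide": [111,-106,40]},{"slide": [111,-106,60]},{"slide": [111,-106,80]},{"slide": [111,-106,110]},{"slide": [111,-106,134]},{"slide": [111,-106,134]},{"slide": [111,-106,134]}]'

```text
schema error: expected keys fingers, slide, angular
```

```bash
python3 - <<'E'
from h import *
np.set_printoptions(precision=4,suppress=True)
s=get_state();print({k:np.round(v,4) for k,v in s.items()})
p=shot("scene");save(p,"s1.png")
for n in("cover_press","cover_front"):
  for r in tip_of(n,p)[:1]:print(n,r,on_z(p,r["point"],.085))
p=shot("wrist");save(p,"w1.png");print(proj(p,[.5531,-.1427,.085]),proj(p,[.641,-.1394,.085]))
a=cv2.imread("pics/s1.png")[150:350,80:400];b=cv2.imread("pics/w1.png")
cv2.imwrite("pics/c1.png",np.vstack([cv2.resize(a,(480,300)),cv2.resize(b,(480,300))]))
E
```

```text
{'clock': np.float64(2.4333), 'joint_pos': array([-0.6711,  0.1918, -0.113 ,  1.2651, -0.0001,  2.4314]), 'qvel': array([ 0.9912,  0.2132,  0.2649,  0.0407, -0.0003,  0.9849]), 'tau': array([ -4.0498, -43.5816,  28.0812,   0.4469,   0.0612,  -1.0287]), 'tcp_pos': array([ 0.4464, -0.2524,  0.2426]), 'orientation': array([0.0003, 0.9998, 0.0195, 0.0003]), 'wrist_force': array([ 0.4642, -0.7135, -0.2557]), 'ft_torque': array([-0.0642, -0.0052, -0.0071]), 'grip_force': np.float64(0.0), 'finger_gap': np.float64(-0.0001)}
cover_press {'point': [119.9, 277.8], 'p': 0.66} [ 0.6957 -0.277   0.085 ]
cover_front {'point': [194.3, 206.2], 'p': 0.79} [ 0.5491 -0.1424  0.085 ]
[183.2951  45.598 ] [175.8715 -81.4825]
```

View pics/c1.png

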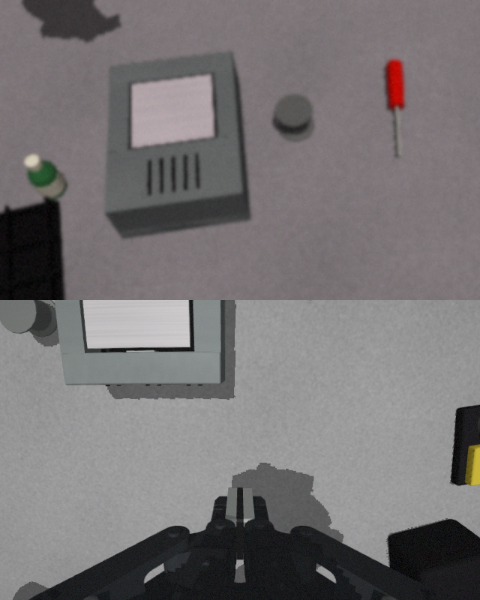

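The move was refused (all three keys are needed), so nothing was disturbed. The crops show the unit ahead-left of the still-closed fingertips.

```bash
python3 - <<'E'
from h import *
s=get_state();T=T_tool(s);print(s["clock"],s["tcp_pos"]);print(1000*T[:3,:3].T@(np.array([.5531,-.1427,.106])-s["tcp_pos"]))
E
```

```text
2.6333 [ 0.44591085 -0.25305149  0.2422607 ]
[ 111.83590893 -105.74786988  136.17657415]
```

jog_arm --moves '[{"fingers": 1,"angular": [0,0,0],"slide": [28,-26,20]},{"fingers": 1,"angular": [0,0,0],"slide": [56,-52,40]},{"fingers": 1,"angular": [0,0,0],"slide": [84,-79,60]},{"fingers": 1,"angular": [0,0,0],"slide": [112,-106,80]},{"fingers": 1,"angular": [0,0,0],"slide": [112,-106,105]},{"fingers": 1,"angular": [0,0,0],"slide": [112,-106,130]},{"fingers": 1,"angular": [0,0,0],"slide": [112,-106,132]},{"fingers": 1,"angular": [0,0,0],"slide": [112,-106,132]}]'

```text
clock: 3.3
tcp_pos: [0.5511, -0.1447, 0.1088]
orientation: [-0.001, 1.0, 0.018, -0.002]
wrist_force: [0.5, -0.4, 0.8]
finger_gap: -0.0001
grip_force: 0.0
```

```bash
python3 - <<'E'
from h import *
np.set_printoptions(precision=4,suppress=True)
s=get_state();print(s["tcp_pos"],s["wrist_force"],np.abs(s["qvel"]).max())
p=shot("wrist");save(p,"w2.png");q=shot("scene")
a=q["color"][150:350,80:400][:,:,::-1];b=cv2.imread("pics/w2.png")
cv2.imwrite("pics/c2.png",np.vstack([cv2.resize(a,(480,300)),cv2.resize(b,(480,300))]))
E
```

```text
[ 0.5511 -0.1447  0.1088] [ 0.4746 -0.3855  0.8264] 0.05419808193363646
```

View pics/c2.png

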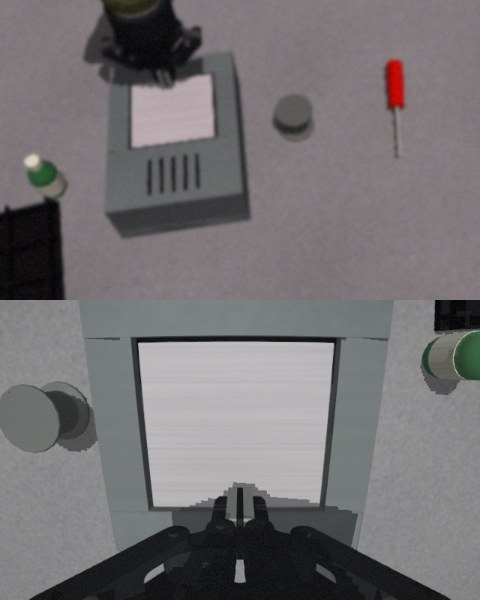

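Crops show the closed tips centred over the cover's front edge, about 13 mm above it. Pressing now.

jog_arm --moves '[{"fingers": 1,"angular": [0,0,0],"slide": [2,-2,6]},{"fingers": 1,"angular": [0,0,0],"slide": [3,-2,12]},{"fingers": 1,"angular": [0,0,0],"slide": [3,-2,14]},{"fingers": 1,"angular": [0,0,0],"slide": [3,-2,16]},{"fingers": 1,"angular": [0,0,0],"slide": [3,-2,17]},{"fingers": 1,"angular": [0,0,0],"slide": [3,-2,17]}]'

```text
clock: 3.9
tcp_pos: [0.5563, -0.1421, 0.0936]
orientation: [0.0, 1.0, 0.02, 0.0]
wrist_force: [-0.2, -2.5, 2.4]
finger_gap: -0.0
grip_force: 1.1
```

jog_arm --moves '[{"fingers": 1,"angular": [0,0,0],"slide": [0,0,2]},{"fingers": 1,"angular": [0,0,0],"slide": [0,0,4]},{"fingers": 1,"angular": [0,0,0],"slide": [0,0,5]},{"fingers": 1,"angular": [0,0,0],"slide": [0,0,5]}]'

```text
clock: 4.23
tcp_pos: [0.5564, -0.142, 0.089]
orientation: [0.0, 1.0, 0.02, 0.001]
wrist_force: [-0.9, -2.2, 4.6]
finger_gap: -0.0001
grip_force: 2.9
```

jog_arm --moves '[{"fingers": 1,"angular": [0,0,0],"slide": [0,0,1]},{"fingers": 1,"angular": [0,0,0],"slide": [0,0,2]},{"fingers": 1,"angular": [0,0,0],"slide": [0,0,2]}]'

```text
clock: 4.48
tcp_pos: [0.5565, -0.142, 0.0887]
orientation: [0.001, 1.0, 0.02, 0.001]
wrist_force: [-5.1, -0.7, 16.9]
finger_gap: -0.0001
grip_force: 8.4
```

jog_arm --moves '[{"fingers": 1,"angular": [0,0,0],"slide": [-12,0,-20]},{"fingers": 1,"angular": [0,0,0],"slide": [-45,0,-40]},{"fingers": 1,"angular": [0,0,0],"slide": [-80,0,-60]},{"fingers": 1,"angular": [0,0,0],"slide": [-110,0,-85]},{"fingers": 1,"angular": [0,0,0],"slide": [-130,0,-110]},{"fingers": 1,"angular": [0,0,0],"slide": [-130,0,-130]},{"fingers": 1,"angular": [0,0,0],"slide": [-130,0,-130]},{"fingers": 1,"angular": [0,0,0],"slide": [-130,0,-130]},{"fingers": 1,"angular": [0,0,0],"slide": [-130,0,-130]},{"fingers": 1,"angular": [0,0,0],"slide": [-130,0,-130]}]'

```text
clock: 5.32
tcp_pos: [0.4257, -0.1462, 0.2149]
orientation: [-0.001, 1.0, 0.02, -0.001]
wrist_force: [-0.5, 0.2, -0.2]
finger_gap: 0.0005
grip_force: 0.0
```

jog_arm --moves '[{"fingers": 1,"angular": [0,0,0],"slide": [0,0,0]},{"fingers": 1,"angular": [0,0,0],"slide": [0,0,0]},{"fingers": 1,"angular": [0,0,0],"slide": [0,0,0]},{"fingers": 1,"angular": [0,0,0],"slide": [0,0,0]},{"fingers": 1,"angular": [0,0,0],"slide": [0,0,0]},{"fingers": 1,"angular": [0,0,0],"slide": [0,0,0]},{"fingers": 1,"angular": [0,0,0],"slide": [0,0,0]},{"fingers": 1,"angular": [0,0,0],"slide": [0,0,0]}]'

```text
clock: 5.98
tcp_pos: [0.4261, -0.1467, 0.2163]
orientation: [0.0, 1.0, 0.02, 0.0]
wrist_force: [-0.7, 1.0, 0.6]
finger_gap: 0.0002
grip_force: 0.0
```

```bash
python3 - <<'E'
from h import *
np.set_printoptions(precision=4,suppress=True)
s=get_state();print(s["clock"],s["tcp_pos"],s["wrist_force"])
p=shot("wrist");q=shot("top")
h0=np.array([.641,-.1394]);u=np.array([.9993,.0375])
for c,k in(("wrist",p),("top",q)):
  for n in("reset_button_top","test_button_top"):
    for r in tip_of(n,k)[:2]:
      X=on_z(k,r["point"],.07);print(c,n,r,X,"unit",(X[:2]-h0)@u,(X[:2]-h0)@[-u[1],u[0]])
a=q["color"][130:255,340:540][:,:,::-1];b=p["color"][:,:,::-1]
cv2.imwrite("pics/c3.png",np.vstack([cv2.resize(a,(480,300)),cv2.resize(b,(480,300))]))
E
```

```text
5.9833 [ 0.4261 -0.1467  0.2163] [-0.6965  0.9515  0.6041]
wrist reset_button_top {'point': [353.1, 0.0], 'p': 0.84} [ 0.5659 -0.1645  0.07  ] unit -0.0759975857817831 -0.022273687341168198
wrist test_button_top {'point': [286.9, 0.0], 'p': 0.59} [ 0.5641 -0.1178  0.07  ] unit -0.07605422253703338 0.02445513483976025
top reset_button_top {'point': [431.2, 204.1], 'p': 0.52} [ 0.5656 -0.1735  0.07  ] unit -0.07663449850967387 -0.03127796765379555
top reset_button_top {'point': [418.6, 177.9], 'p': 0.38} [ 0.6408 -0.138   0.07  ] unit -0.00010847542827608837 0.0014047039421613437
top test_button_top {'point': [410.5, 201.3], 'p': 0.53} [ 0.5719 -0.1146  0.07  ] unit -0.06808465789936603 0.02741031152556459
```

View pics/c3.png

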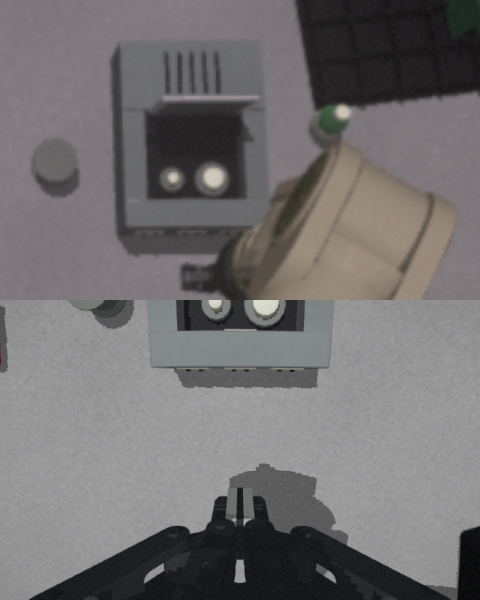

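Cover is open (upright at the hinge); the large button is on the right (top crop 212,179; wrist crop 265,305), the small one on the left (172,179). Network positions match the given geometry to 2 mm.

jog_arm --moves '[{"fingers": 1,"angular": [0,0,0],"slide": [35,6,10]},{"fingers": 1,"angular": [0,0,0],"slide": [70,12,20]},{"fingers": 1,"angular": [0,0,0],"slide": [105,18,40]},{"fingers": 1,"angular": [0,0,0],"slide": [139,24,60]},{"fingers": 1,"angular": [0,0,0],"slide": [139,24,80]},{"fingers": 1,"angular": [0,0,0],"slide": [139,24,100]},{"fingers": 1,"angular": [0,0,0],"slide": [139,24,118]},{"fingers": 1,"angular": [0,0,0],"slide": [139,24,120]},{"fingers": 1,"angular": [0,0,0],"slide": [139,24,120]},{"fingers": 1,"angular": [0,0,0],"slide": [139,24,120]}]'

```text
clock: 7.12
tcp_pos: [0.5662, -0.1655, 0.0971]
orientation: [0.0, 1.0, 0.02, 0.0]
wrist_force: [0.0, 0.3, 0.0]
finger_gap: -0.0001
grip_force: 0.0
```

```bash
python3 - <<'E'
from h import *
s=get_state();print(s["clock"],s["tcp_pos"],s["wrist_force"])
p=shot("wrist");q=shot("top")
a=q["color"][130:255,340:540][:,:,::-1];b=p["color"][:,:,::-1]
cv2.imwrite("pics/c4.png",np.vstack([cv2.resize(a,(480,300)),cv2.resize(b,(480,300))]))
E
```

```text
7.1167 [ 0.5662417  -0.16547761  0.09711505] [0.04211141 0.28774612 0.02189035]
```

View pics/c4.png

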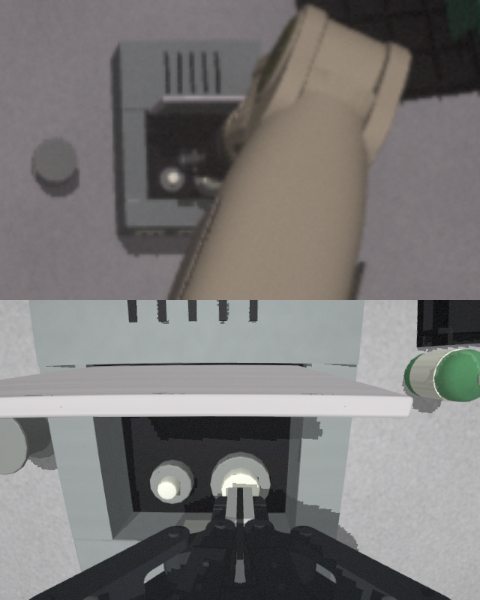

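Tips are centred over the large button (wrist crop 240,485), clear of the small one (167,488) and the cover.

jog_arm --moves '[{"fingers": 1,"angular": [0,0,0],"slide": [0,0,7]},{"fingers": 1,"angular": [0,0,0],"slide": [0,0,14]},{"fingers": 1,"angular": [0,0,0],"slide": [0,0,18]},{"fingers": 1,"angular": [0,0,0],"slide": [0,0,21]},{"fingers": 1,"angular": [0,0,0],"slide": [0,0,22]},{"fingers": 1,"angular": [0,0,0],"slide": [0,0,22]}]'

```text
clock: 7.72
tcp_pos: [0.5661, -0.1654, 0.0751]
orientation: [0.0, 1.0, 0.02, 0.0]
wrist_force: [-1.6, 1.0, 5.4]
finger_gap: 0.0001
grip_force: 2.8
```

jog_arm --moves '[{"fingers": 1,"angular": [0,0,0],"slide": [0,0,1]},{"fingers": 1,"angular": [0,0,0],"slide": [0,0,2]},{"fingers": 1,"angular": [0,0,0],"slide": [0,0,2]}]'

```text
clock: 7.97
tcp_pos: [0.5662, -0.1655, 0.0748]
orientation: [0.001, 1.0, 0.02, 0.001]
wrist_force: [-5.5, 1.1, 16.0]
finger_gap: -0.0
grip_force: 8.3
```

Firm stop at 16 N, tip 6 mm down. Releasing, then going over and behind the open cover.

jog_arm --moves '[{"fingers": 1,"angular": [0,0,0],"slide": [0,0,-20]},{"fingers": 1,"angular": [0,0,0],"slide": [0,0,-55]},{"fingers": 1,"angular": [0,0,0],"slide": [0,0,-95]},{"fingers": 1,"angular": [0,0,0],"slide": [0,0,-135]},{"fingers": 1,"angular": [0,0,0],"slide": [0,-5,-165]},{"fingers": 1,"angular": [0,0,0],"slide": [20,-15,-168]},{"fingers": 1,"angular": [0,0,0],"slide": [55,-23,-168]},{"fingers": 1,"angular": [0,0,0],"slide": [95,-23,-168]},{"fingers": 1,"angular": [0,0,0],"slide": [136,-23,-168]},{"fingers": 1,"angular": [0,0,0],"slide": [136,-23,-168]}]'

```text
clock: 8.8
tcp_pos: [0.7073, -0.1366, 0.2336]
orientation: [-0.001, 1.0, 0.021, -0.001]
wrist_force: [-1.2, -1.2, -3.0]
finger_gap: -0.0004
grip_force: 0.0
```

jog_arm --moves '[{"fingers": 1,"angular": [0,0,0],"slide": [0,0,0]},{"fingers": 1,"angular": [0,0,0],"slide": [0,0,0]}]'

```text
clock: 8.97
tcp_pos: [0.7003, -0.1367, 0.2385]
orientation: [-0.0, 1.0, 0.02, -0.002]
wrist_force: [-0.5, -0.4, -0.7]
finger_gap: -0.0002
grip_force: 0.0
```

```bash
python3 - <<'E'
from h import *
s=get_state();print(s["clock"],s["tcp_pos"],s["wrist_force"])
p=shot("scene");a=p["color"][100:350,80:400][:,:,::-1]
cv2.imwrite("pics/c5.png",cv2.resize(a,(640,500)))
E
```

```text
8.9667 [ 0.70025829 -0.1367192   0.2385121 ] [-0.49272287 -0.37894403 -0.73748286]
```

View pics/c5.png

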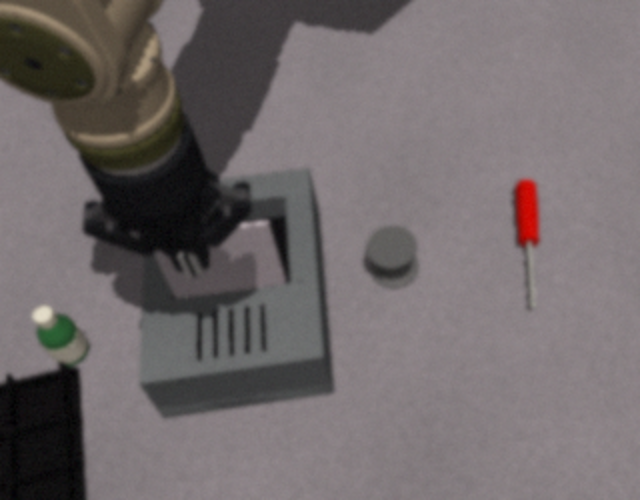

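The tips are behind and above the upright cover, with spool, bottle and screwdriver clear. Descending and pushing the cover forward.

jog_arm --moves '[{"fingers": 1,"angular": [0,0,0],"slide": [0,0,25]},{"fingers": 1,"angular": [0,0,0],"slide": [0,0,50]},{"fingers": 1,"angular": [0,0,0],"slide": [-5,0,55]},{"fingers": 1,"angular": [0,0,0],"slide": [-20,0,55]},{"fingers": 1,"angular": [0,0,0],"slide": [-36,0,55]},{"fingers": 1,"angular": [0,0,0],"slide": [-48,0,55]},{"fingers": 1,"angular": [0,0,0],"slide": [-54,0,55]},{"fingers": 1,"angular": [0,0,0],"slide": [-60,0,55]},{"fingers": 1,"angular": [0,0,0],"slide": [-66,0,56]},{"fingers": 1,"angular": [0,0,0],"slide": [-70,0,56]}]'

```text
clock: 9.85
tcp_pos: [0.6305, -0.1399, 0.1853]
orientation: [0.0, 1.0, 0.019, 0.001]
wrist_force: [0.4, -0.4, -0.6]
finger_gap: 0.0002
grip_force: 0.4
```

jog_arm --moves '[{"fingers": 1,"angular": [0,0,0],"slide": [-9,0,3]},{"fingers": 1,"angular": [0,0,0],"slide": [-18,0,6]},{"fingers": 1,"angular": [0,0,0],"slide": [-26,0,10]},{"fingers": 1,"angular": [0,0,0],"slide": [-34,0,15]},{"fingers": 1,"angular": [0,0,0],"slide": [-42,0,20]},{"fingers": 1,"angular": [0,0,0],"slide": [-49,0,27]},{"fingers": 1,"angular": [0,0,0],"slide": [-49,0,27]}]'

```text
clock: 10.43
tcp_pos: [0.5805, -0.1415, 0.1563]
orientation: [-0.0, 1.0, 0.019, -0.001]
wrist_force: [-0.6, -0.8, 1.5]
finger_gap: 0.0003
grip_force: 0.5
```

jog_arm --moves '[{"fingers": 1,"angular": [0,0,0],"slide": [-6,0,7]},{"fingers": 1,"angular": [0,0,0],"slide": [-11,0,15]},{"fingers": 1,"angular": [0,0,0],"slide": [-16,0,23]},{"fingers": 1,"angular": [0,0,0],"slide": [-20,0,31]},{"fingers": 1,"angular": [0,0,0],"slide": [-22,0,38]},{"fingers": 1,"angular": [0,0,0],"slide": [-24,0,45]},{"fingers": 1,"angular": [0,0,0],"slide": [-25,0,52]},{"fingers": 1,"angular": [0,0,0],"slide": [-26,0,59]},{"fingers": 1,"angular": [0,0,0],"slide": [-26,0,59]}]'

```text
clock: 11.18
tcp_pos: [0.5551, -0.1424, 0.0966]
orientation: [-0.0, 1.0, 0.02, -0.001]
wrist_force: [0.3, 0.1, 1.6]
finger_gap: -0.0001
grip_force: 0.8
```

jog_arm --moves '[{"fingers": 1,"angular": [0,0,0],"slide": [0,0,3]},{"fingers": 1,"angular": [0,0,0],"slide": [0,0,6]},{"fingers": 1,"angular": [0,0,0],"slide": [0,0,8]},{"fingers": 1,"angular": [0,0,0],"slide": [0,0,9]},{"fingers": 1,"angular": [0,0,0],"slide": [0,0,9]}]'

```text
clock: 11.6
tcp_pos: [0.5555, -0.1425, 0.0892]
orientation: [-0.0, 1.0, 0.02, -0.0]
wrist_force: [-1.5, -0.1, 2.4]
finger_gap: 0.0
grip_force: 1.1
```

jog_arm --moves '[{"fingers": 1,"angular": [0,0,0],"slide": [0,0,1]},{"fingers": 1,"angular": [0,0,0],"slide": [0,0,2]},{"fingers": 1,"angular": [0,0,0],"slide": [0,0,2]}]'

```text
clock: 11.85
tcp_pos: [0.5557, -0.1425, 0.0888]
orientation: [0.0, 1.0, 0.02, 0.0]
wrist_force: [-4.9, 2.0, 11.2]
finger_gap: -0.0004
grip_force: 6.2
```

Firm stop again at the same height, 11 N. Letting go.

jog_arm --moves '[{"fingers": 1,"angular": [0,0,0],"slide": [0,0,-8]},{"fingers": 1,"angular": [0,0,0],"slide": [0,0,-30]},{"fingers": 1,"angular": [0,0,0],"slide": [-30,0,-60]},{"fingers": 1,"angular": [0,0,0],"slide": [-65,0,-85]},{"fingers": 1,"angular": [0,0,0],"slide": [-100,0,-110]},{"fingers": 1,"angular": [0,0,0],"slide": [-130,0,-130]},{"fingers": 1,"angular": [0,0,0],"slide": [-150,0,-130]},{"fingers": 1,"angular": [0,0,0],"slide": [-150,0,-130]},{"fingers": 1,"angular": [0,0,0],"slide": [-150,0,-130]},{"fingers": 1,"angular": [0,0,0],"slide": [-150,0,-130]}]'

```text
clock: 12.68
tcp_pos: [0.4069, -0.1488, 0.2173]
orientation: [0.0, 1.0, 0.019, 0.001]
wrist_force: [-0.1, -0.2, -0.2]
finger_gap: 0.0003
grip_force: 0.0
```

jog_arm --moves '[{"fingers": 1,"angular": [0,0,0],"slide": [0,0,0]},{"fingers": 1,"angular": [0,0,0],"slide": [0,0,0]},{"fingers": 1,"angular": [0,0,0],"slide": [0,0,0]},{"fingers": 1,"angular": [0,0,0],"slide": [0,0,0]},{"fingers": 1,"angular": [0,0,0],"slide": [0,0,0]},{"fingers": 1,"angular": [0,0,0],"slide": [0,0,0]}]'

```text
clock: 13.18
tcp_pos: [0.4062, -0.1485, 0.2171]
orientation: [-0.0, 1.0, 0.02, -0.0]
wrist_force: [0.6, 0.7, 0.8]
finger_gap: -0.0001
grip_force: 0.0
```

```bash
python3 - <<'E'
from h import *
s=get_state();print(s["clock"],s["tcp_pos"],s["wrist_force"])
p=shot("scene");q=shot("top")
cv2.imwrite("pics/c6.png",np.vstack([cv2.resize(k[:,:,::-1],(480,300)) for k in (p["color"][150:350,80:400],q["color"][130:255,300:500])]))
E
```

```text
13.1833 [ 0.40624051 -0.14846361  0.2170537 ] [0.61695689 0.71560206 0.81447846]
```

View pics/c6.png

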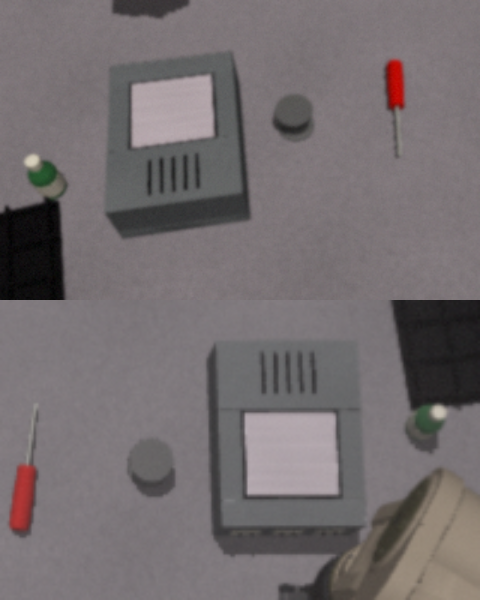

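The cover is flush (scene crop 130–215 × 75–148, as at the start) 1.3 s after release, and the bystanders haven't moved.

```bash
python3 -c "
from workcell import *
print(hand_in())"
```

```text
the job is handed in; nothing more can be done
None
```

The job is handed in at about 13 s: the cover popped open on the press, the larger button went down to its stop (16 N) and was released, and the cover was pushed shut and pressed to its stop. It was still flush 1.3 s after I let go, and the smaller button, bottle, spool and screwdriver were left alone.

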